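# Drive home the locking peg of a plaster mould

### The arm

A 6-joint arm with a two-finger parallel gripper is mounted at the origin on the work surface. World frame = base frame: x ahead of the robot, y to its left, z up, the work surface at z = 0. Lengths are in m, angles in rad, forces in N, time in s.
With the tool pointing down it reaches from about 0.375 to 0.975 m from the base axis. Payload 3.8 kg.
Tool frame: the origin (TCP) lies between the finger pads; the fingertips stand 17 mm ahead of it and the grasp point (between the pads) lies 2 mm behind it; y points along the fingers, z is the direction in which the jaws open and shut, and the axes are right-handed (so a half turn about y gives the same grasp; the last joint's range is limited). The gripper opens to 85 mm and grips with 20 to 120 N. Pads are 22 mm wide; open, the fingers measure 114 mm over their backs; the gripper's body (76 mm by 85 mm) begins 54 mm behind the grasp point. The pads swing forward as they close: fully open they stand 13 mm farther back than shut.
Start: joints at [-1.247, 0.264, 1.604, -0, 1.274, -0.037], TCP at [0.238, -0.632, 0.248] pointing down, gripper open.
Joint ranges: [-2.63, 2.63], [-0.94, 2.18], [0.31, 2.57], [-1.31, 4.45], [0, 2.66], [-2.55, 2.55]. Speed limits (rad/s): [2.57, 2.57, 3.14, 3.14, 3.14, 3.14].

### API

Orientations are given as a rotation vector (axis times angle).
In Python, from workcell import bot, eyes, nets gives the robot as it stands. The module is installed in compiled form; this text tells all that it offers.
- The arm moves only by the tool jog_arm, never from a script. Its arguments are lists of equal length, an entry for each row: "turn": the turn, a rotation vector about the tool's x, y, z in rad, a list of three; "slide": the shift along the tool's x, y, z in mm, a list of three; "grip": the opening in per cent of the stroke, from 0 (shut) to 100 (fully open). A call has 1 to 5 rows; each row shifts and turns the commanded pose from where the row before left it, along the tool's axes as they then stand; what a row does not reach is not made up. A row lasts 1/10 s, in which the tool goes at most 50 mm and 8.59 degrees, less where a joint would pass 70% of its speed; a pose out of reach is approached as far as the arm can. A call with a gripper value outside its range is refused whole. The fingers move at their own pace and stop on an object; "newtons" is the grip in N (left out, the last holds). Time passes only in rows, so rows that do not move let the fingers close. It gives the time, the measured TCP pose, the force and the opening at its end, in the units of the state.
- bot.read_state(): the state, without advancing time (a new reading comes with each control period).
- eyes.read_camera(name): name is "scene" or "top" or "wrist"; returns a dict with "img" (384x512x3 uint8, red, green, blue), "depth" (384x512 float32, m along the optical axis (not along the pixel's ray), 0 where there is no reading), "intrinsics" (3x3 intrinsics, pixels), "position" and "rotation" of the camera in the world. Camera axes: x right, y down, z forward; pixel columns grow to the right and rows downward; lengths in m; the calibration is good to about 2 mm. A picture is of the moment at which its call begins.
- bot.finish_job(): hands the job in, once; it reports no verdict.
Trained networks look in a picture, given as the dict that the camera call returned (one of the last four; its "shot" number tells which), for a name from the list of things; names that differ only in an ending like _2 or _b are one class to them, and where a whole thing is asked for, a point or a joint stands for the part that bears it (a point fixed in the world has none). Each returns a list of dicts, best first, with "conf" (0 to 1); they miss things now and then, are a little off and sometimes report something else, mostly with a low value. They report only what shows in the picture. A call takes as long as a camera call. They do not tell look-alikes from the thing itself.
- nets.search_frame(thing, picture): "xyz" ([x, y, z] in m, in the coordinates of the camera as it stood for that picture, good to about 4 mm: the middle of the surface that is visible of it).
The state is a dict: "time": time; "q": joint angles; "joint_vel": joint speeds; "joint_torque": joint torques, N m; "tool_pos": TCP position; "tcp_rot": TCP orientation; "wrist_force": force on the tool from outside, world axes, zero at the start; "torque": the same for the moment, N m; "width": opening from 0.0 (shut) to 1.0 (fully open).
Only numpy, scipy, OpenCV 4.12 (cv2) and the standard library are available. Lean on these libraries where they do the work, as an engineer would, in place of code of your own. Each camera call takes 0.05 s, during which the arm holds its last target.

### The job

In the clay modelling shed, take the round wooden mallet by its handle and, holding it, knock the red-headed peg of the plaster mould straight down with the flat end of the mallet's head until the peg is fully home. Hit the peg with the held mallet only, and leave the blue-headed peg standing as it is. Then stand the mallet back on the middle of its cork mat, head down and handle up, set down gently rather than dropped, and let go.

Things in the scene. Friction and masses are not known exactly. Their poses are not given: they have to be found in the camera images.
- mallet: Round wooden carver's mallet, 0.3 to 0.6 kg, standing on its head, handle up. Origin: centre of the flat striking face underneath; z up along the handle. Pale head 0 to 80 mm above the origin, 74 mm across at the bottom, tapering to 60 mm; dark round handle 28 mm across, 80 to 180 mm above the origin: grip it about 150 mm up, any yaw.
- red_peg: Peg with a red round head (36 mm across, 15 mm thick) on a white plaster mould (130 x 95 mm, 75 mm high, fixed). Origin: centre of the head's top; z up. The top starts 112 to 120 mm above the table; the peg slides straight down to a firm stop where the head rests on the mould, top at 90 mm. Friction and a light spring resist with 7 to 9 N, more if struck fast; it stays where driven.
- blue_peg: The same peg with a blue head on another mould of the same kind and size: to be left standing. Origin: centre of the top of its head, 112 to 120 mm above the table; z up.
- mat: Round cork mat fixed to the table, 140 mm across, 6 mm thick, on which the mallet stands at the start, off the middle by up to 15 mm. Origin: centre of its underside, at table height; z up.
Things that resemble listed ones, but are neither listed nor needed, are in the scene too. What is shaped like the mallet but purple or turquoise is not meant.

How it is judged:
On the way, in this order (a step that is already met when the one before it is completed fails the run):
1. the mallet is held in the fingers and lifted clear of its mat (contact force between the fingers and mallet above 0.5 N and height (world z) of mallet above 0.03 m), for 0.2 s.
2. the red peg is driven home while the mallet is held (contact force between the fingers and mallet above 0.5 N and height (world z) of red_peg below 0.096 m), for 0.1 s.
3. the mallet, still held, is lowered to within 20 mm of the mat's top, over the middle of the mat (contact force between the fingers and mallet above 0.5 N and height (world z) of mallet below 0.026 m and horizontal distance between mallet and mat below 0.035 m).
At the end, for the whole second after the job is handed in: The red peg is home (top of its head at most 96 mm above the table, 6 mm short of the stop), the blue peg has moved less than 6 mm, and the mallet stands upright (within 7 degrees), released and at rest, on the cork mat with its axis within 30 mm of the mat's centre (height (world z) of red_peg below 0.096 m and distance of blue_peg from where it was at the start of the episode below 0.006 m and horizontal distance between mallet and mat below 0.03 m and height (world z) of mallet below 0.012 m and angle between mallet's own z axis and vertical below 0.12 rad and linear speed of mallet below 0.03 m/s and not (contact force between the fingers and mallet above 0.5 N)); the robot touches nothing.
It fails at once if the fingers or the arm push on the red peg (contact force between any of the fingers, the arm and red_peg above 1 N).
It fails at once if the mallet strikes the red peg without being held (contact force between mallet and red_peg above 1 N and not (contact force between the fingers and mallet above 0.5 N)).
It fails at once if the blue peg is moved by 6 mm or more (not (distance of blue_peg from where it was at the start of the episode below 0.006 m)).
It also fails if it takes over 51 s, if anything falls off the work surface, if the arm or the gripper's body presses on something with over 40 N, if the wrist force passes 120 N, or if a joint passes its speed limit or range.

## Working session

There is one attempt and no reset: what is moved stays moved. The work goes in short steps, Python scripts to look and compute and a tool call to move; the robot and the scene stay as the last step left them, time stands still between calls to the robot, and variables do not carry over. Pictures are saved under pics/ and viewed, and the job is handed in when it is done.

Besides the shell and the picture viewer there is one more tool, called after ">>>" as name(argument=value, ...) on one line, values as JSON. jog_arm: Moves the arm, as the interface text tells. Its arguments: {"type":"object","properties":{"turn":{"type":"array"},"slide":{"type":"array"},"grip":{"type":"array"},"newtons":{"type":"number"}},"required":["turn","slide","grip"]}

```bash
mkdir -p pics; cat > h.py <<'E'
import numpy as np,cv2
from workcell import bot,eyes,nets
def w(p,xyz): return np.array(p['rotation'])@np.array(xyz)+np.array(p['position'])
def pix(p,X):
    c=np.array(p['rotation']).T@(np.array(X)-p['position']); k=np.array(p['intrinsics'])@c; return (k[:2]/k[2]).round()
def cloud(p):
    d=p['depth'];K=np.array(p['intrinsics']);v,u=np.mgrid[:d.shape[0],:d.shape[1]]
    c=np.stack([(u-K[0,2])/K[0,0]*d,(v-K[1,2])/K[1,1]*d,d],-1)
    W=c@np.array(p['rotation']).T+np.array(p['position']); W[d==0]=np.nan; return W
def save(p,n): cv2.imwrite('pics/'+n,p['img'][:,:,::-1])
E
python3 - <<'E'
from h import *
s=bot.read_state();print({k:np.round(v,3) for k,v in s.items()})
from scipy.spatial.transform import Rotation as R
print(R.from_rotvec(s['tcp_rot']).as_matrix().round(3))
for c in('top','scene'):
    p=eyes.read_camera(c);save(p,c+'1.png');print(c,np.round(p['position'],3))
    for t in('mallet','red_peg','blue_peg','mat'):
        for r in nets.search_frame(t,p)[:4]:
            X=w(p,r['xyz']);print(t,round(r['conf'],2),X.round(3),pix(p,X))
E
```

```text
{'time': np.float64(0.0), 'q': array([-1.247,  0.265,  1.605,  0.   ,  1.274, -0.037]), 'joint_vel': array([ 0.001,  0.   ,  0.001, -0.001, -0.001, -0.001]), 'joint_torque': array([-1.0000e-03, -5.1511e+01, -3.6731e+01, -0.0000e+00,  1.3000e-02,
        0.0000e+00]), 'tool_pos': array([ 0.238, -0.631,  0.247]), 'tcp_rot': array([-0.37 ,  2.027, -2.023]), 'wrist_force': array([-0.258, -0.516, -0.407]), 'torque': array([-0.004, -0.013, -0.016]), 'width': np.float64(1.001)}
[[-0.936 -0.001  0.353]
 [-0.353  0.002 -0.936]
 [-0.    -1.    -0.002]]
top [0.411 0.003 1.144]Traceback (most recent call last):
  File "<stdin>", line 9, in <module>
  File "h.py", line 5, in pix
    c=np.array(p['rotation']).T@(np.array(X)-p['position']); k=np.array(p['intrinsics'])@c; return (k[:2]/k[2]).round()
                                                               ~~~~~~~~~~~~~~~~~~~~~~~~~^~
ValueError: matmul: Input operand 1 does not have enough dimensions (has 0, gufunc core with signature (n?,k),(k,m?)->(n?,m?) requires 1)
```

```bash
sed -i "s/np.array(p\['rotation'\])/rot(p)/g" h.py; cat >> h.py <<'E'
from scipy.spatial.transform import Rotation as R
def rot(p):
    r=np.array(p['rotation']); return r if r.shape==(3,3) else R.from_rotvec(r).as_matrix()
E
python3 - <<'E'
from h import *
for c in('top','scene'):
    p=eyes.read_camera(c);save(p,c+'1.png');print(c,np.round(p['position'],3),np.shape(p['rotation']))
    for t in('mallet','red_peg','blue_peg','mat'):
        for r in nets.search_frame(t,p)[:4]:
            X=w(p,r['xyz']);print(t,round(r['conf'],2),X.round(3),pix(p,X))
E
```

```text
top [0.411 0.003 1.144] (3,)
mallet 0.83 [0.437 0.123 0.078] [203. 219.]
mallet 0.73 [0.551 0.015 0.088] [252. 168.]
mallet 0.61 [0.415 0.019 0.079] [250. 229.]
red_peg 0.68 [ 0.483 -0.296  0.116] [396. 197.]
blue_peg 0.78 [0.502 0.249 0.117] [143. 188.]
mat 0.65 [0.565 0.021 0.004] [249. 167.]
scene [ 0.82  -0.348  0.743] (3,)
mallet 0.91 [0.445 0.121 0.082] [279. 159.]
mallet 0.83 [0.427 0.019 0.081] [242. 182.]
mallet 0.63 [0.572 0.006 0.086] [290. 222.]
red_peg 0.79 [ 0.483 -0.302  0.113] [134. 299.]
blue_peg 0.71 [0.5   0.242 0.118] [332. 131.]
mat 0.84 [0.592 0.004 0.005] [295. 248.]
```

View pics/top1.png

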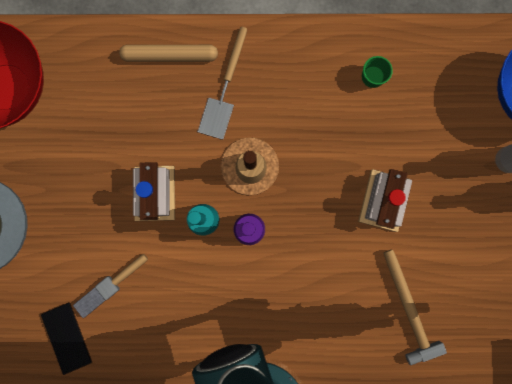

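View pics/scene1.png

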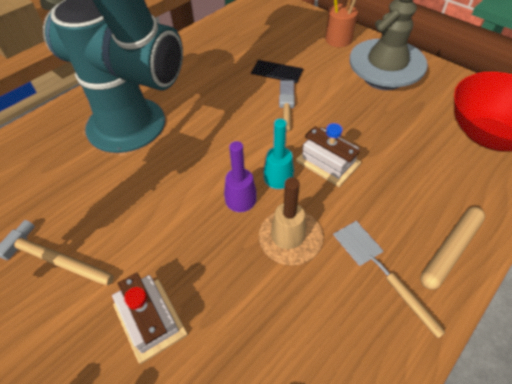

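Three mallet shapes show in the top view: turquoise (203,219), purple (250,229), and wooden with a dark handle on the cork mat (251,165). The last one fits the description. I'll confirm it in a crop and measure.

```bash
cat > m.py <<'E'
from h import *
from scipy.optimize import least_squares
def circ(P):
    f=least_squares(lambda a:np.hypot(P[:,0]-a[0],P[:,1]-a[1])-a[2],[*P[:,:2].mean(0),.05],loss='soft_l1',f_scale=.002);return f.x.round(4)
E
python3 - <<'E'
from m import *
for c in('top','scene'):
    p=eyes.read_camera(c);W=cloud(p);im=p['img'].astype(int);r,g,b=im[...,0],im[...,1],im[...,2]
    x,y,z=W[...,0],W[...,1],W[...,2]
    near=np.hypot(x-.565,y-.01)<.1
    M=near&(z>.003)&(z<.012); 
    print(c,'mat n',M.sum(),'minmax',np.r_[x[M].min(),x[M].max(),y[M].min(),y[M].max()].round(3),'mean',W[M].mean(0).round(4))
    for lo,hi in((.02,.04),(.04,.06),(.06,.08),(.083,.09),(.1,.12),(.12,.14),(.14,.16),(.16,.178),(.179,.195)):
        s=near&(z>lo)&(z<hi)
        if s.sum()>5: print(lo,s.sum(),'mean',W[s].mean(0).round(4),'fit',circ(W[s]),'ext',np.ptp(x[s]).round(3),np.ptp(y[s]).round(3))
    for n,m in(('red',(r>150)&(g<60)&(b<60)&(np.hypot(x-.483,y+.298)<.05)),('blue',(b>130)&(r<80)&(np.hypot(x-.5,y-.245)<.05))):
        s=m&(z>.105);t=W[s];print(n,s.sum(),t.mean(0).round(4),'z',np.percentile(t[:,2],[5,50,95]).round(4),'x',np.percentile(t[:,0],[2,98]).round(3),'y',np.percentile(t[:,1],[2,98]).round(3))
    s=(np.hypot(x-.483,y+.298)<.1)&(z>.06)&(z<.105);print('mould z',np.percentile(z[s],[10,50,90,99]).round(3),W[s].mean(0).round(3))
    u0,v0=(190,120) if c=='top' else (220,150)
    cr=p['img'][v0:v0+120,u0:u0+120,::-1];r0=pix(p,[.483,-.298,.1]).astype(int)
    cr2=p['img'][r0[1]-50:r0[1]+50,r0[0]-50:r0[0]+50,::-1]
    cv2.imwrite(f'pics/crop_{c}.png',np.hstack([cv2.resize(cr,(400,400)),cv2.resize(cr2,(400,400))]))
E
```

```text
top mat n 1820 minmax [ 0.467  0.664 -0.086  0.109] mean [0.5668 0.0178 0.006 ]
0.02 39 mean [0.5351 0.0149 0.0336] fit [0.5602 0.0177 0.0364] ext 0.04 0.072
0.04 90 mean [0.5421 0.0159 0.0501] fit [0.5604 0.0175 0.0347] ext 0.062 0.07
0.06 94 mean [0.5412 0.0143 0.0703] fit [0.5606 0.0177 0.0319] ext 0.055 0.066
0.083 313 mean [0.5543 0.0172 0.0858] fit [0.5622 0.0179 0.0243] ext 0.059 0.058
0.1 12 mean [0.5502 0.0187 0.1088] fit [0.5606 0.0177 0.0138] ext 0.011 0.026
0.12 18 mean [0.5498 0.0153 0.1294] fit [0.5602 0.0177 0.0136] ext 0.01 0.024
0.14 16 mean [0.5493 0.0182 0.1502] fit [0.56   0.0177 0.0134] ext 0.01 0.025
0.16 15 mean [0.549  0.016  0.1691] fit [0.5608 0.018  0.014 ] ext 0.009 0.022
0.179 145 mean [0.5597 0.0178 0.1853] fit [0.5598 0.0178 0.0096] ext 0.025 0.026
red 175 [ 0.4834 -0.2995  0.1147] z [0.1115 0.1147 0.1178] x [0.468 0.498] y [-0.314 -0.285]
blue 194 [0.5005 0.248  0.1181] z [0.115  0.118  0.1211] x [0.485 0.516] y [0.232 0.264]
mould z [0.061 0.073 0.077 0.08 ] [ 0.483 -0.296  0.07 ]
scene mat n 1756 minmax [ 0.47   0.662 -0.089  0.107] mean [0.5795 0.00
[... 267 characters left out ...]
an [0.5633 0.0134 0.0865] fit [0.5587 0.0203 0.0239] ext 0.059 0.061
0.1 78 mean [0.565  0.0114 0.1107] fit [0.5589 0.0198 0.0133] ext 0.021 0.021
0.12 89 mean [0.565  0.0115 0.1312] fit [0.5587 0.02   0.0136] ext 0.023 0.024
0.14 87 mean [0.5647 0.0117 0.1502] fit [0.5584 0.0202 0.0137] ext 0.026 0.023
0.16 90 mean [0.5653 0.0115 0.1692] fit [0.5585 0.0201 0.0136] ext 0.021 0.023
0.179 169 mean [0.5601 0.0176 0.1858] fit [0.5597 0.0183 0.0101] ext 0.026 0.026
red 333 [ 0.4829 -0.2987  0.115 ] z [0.1113 0.1153 0.1171] x [0.466 0.498] y [-0.313 -0.283]
blue 163 [0.5007 0.2448 0.117 ] z [0.109  0.1183 0.1205] x [0.486 0.515] y [0.233 0.263]
mould z [0.062 0.073 0.077 0.081] [ 0.49 -0.3   0.07]
```

View pics/crop_scene.png

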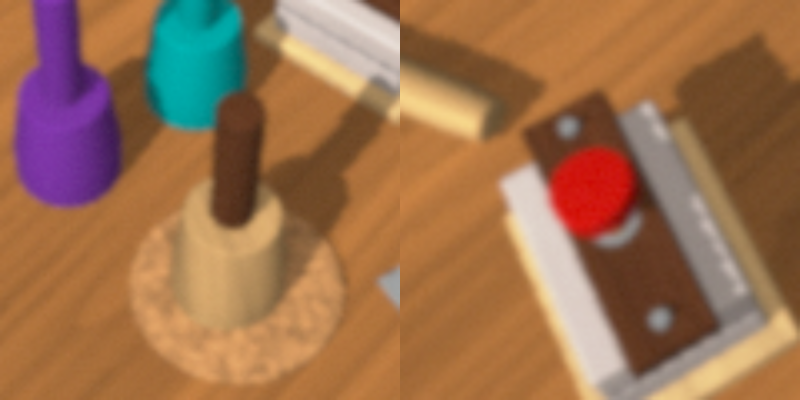

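View pics/crop_top.png

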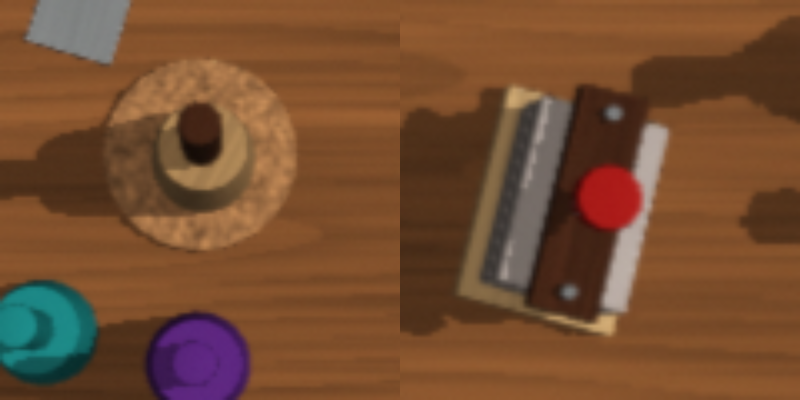

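The left crop confirms the wooden mallet: pale head, dark handle, standing on cork, with its axis at about (0.560, 0.018). The red peg is at about (0.483, -0.299, 0.116). Next: the mat centre and the moves.

```bash
python3 - <<'E'
from m import *
for c in('top','scene'):
    p=eyes.read_camera(c);W=cloud(p);hsv=cv2.cvtColor(p['img'],cv2.COLOR_RGB2HSV)
    x,y,z=W[...,0],W[...,1],W[...,2]
    # table bias nearby, then height-over-table segmentation
    near=np.hypot(x-.566,y-.018)<.11
    d=np.hypot(x-.566,y-.018)
    tb=np.nanmedian(z[(d>.08)&(d<.11)]);mz=np.nanmedian(z[(d>.045)&(d<.062)]);print(c,'table',tb.round(4),'matz',mz.round(4))
    v=near&(abs(z-mz)<.012)
    im=p['img'].astype(int)
    print('V ring mat',np.median(im[(d>.045)&(d<.062)],0),'table',np.median(im[(d>.08)&(d<.1)],0))
    # brightness edge per angle
    K=np.array(p['intrinsics'])
    g=cv2.GaussianBlur(p['img'],(3,3),0)[...,2].astype(np.float32)  # blue channel
    E=[]
    for a in np.linspace(0,2*np.pi,180,endpoint=False):
        rr=np.arange(.055,.09,.0005);uv=np.array([ (lambda q:q)((K@(rot(p).T@(np.array([.566+r*np.cos(a),.018+r*np.sin(a),.006])-p['position'])))) for r in rr]);uv=uv[:,:2]/uv[:,2:]
        s=cv2.remap(g,uv[:,0].astype(np.float32),uv[:,1].astype(np.float32),1).ravel()
        gd=np.convolve(s,np.r_[np.ones(8),-np.ones(8)]*-1,'valid')
        i=np.argmax(gd) if False else np.argmin(-gd*-1)
        if abs(gd[i])>120: r=rr[i+8];E.append([.566+r*np.cos(a),.018+r*np.sin(a)])
    E=np.array(E);print(len(E),circ(E) if len(E)>10 else '')
s=bot.read_state();A=R.from_rotvec(s['tcp_rot']).as_matrix()
print('slide to above mallet',(A.T@(np.array([.56,.0185,.248])-s['tool_pos'])*1000).round(1))
E
```

```text
top table -0.0002 matz 0.0057
V ring mat [160. 111.  69.] table [129.  80.  43.]
3 
scene table 0.0008 matz 0.0067
V ring mat [205. 147.  93.] table [173. 113.  60.]
0 
slide to above mallet [-5.305e+02  3.000e-01 -4.946e+02]
```

```bash
cat > mat.py <<'E'
from m import *
def matc(p,cx=.566,cy=.018):
    K=np.array(p['intrinsics']);g=cv2.GaussianBlur(p['img'],(3,3),0)[...,2].astype(np.float32);E=[];rr=np.arange(.055,.09,.0005)
    for a in np.linspace(0,2*np.pi,180,endpoint=False):
        X=np.stack([cx+rr*np.cos(a),cy+rr*np.sin(a),0*rr+.006],1)
        uv=((X-p['position'])@rot(p))@K.T;uv=uv[:,:2]/uv[:,2:]
        s=cv2.remap(g,uv[:,0].astype(np.float32),uv[:,1].astype(np.float32),1).ravel()
        gd=np.array([s[i-8:i].mean()-s[i:i+8].mean() for i in range(8,len(rr)-8)]);i=gd.argmax()
        if gd[i]>8:E.append(X[i+8])
    E=np.array(E);return len(E),circ(E)
E
python3 - <<'E'
from mat import *
for c in('top','scene'): print(c,matc(eyes.read_camera(c)))
E
```

```text
top (168, array([0.5665, 0.0204, 0.0693]))
scene (168, array([0.5637, 0.0212, 0.07  ]))
```

>>> jog_arm(turn=[[0,0,0],[0,0,0],[0,0,0],[0,0,0],[0,0,0]], slide=[[-30,0,-28],[-35,0,-33],[-35,0,-33],[-35,0,-33],[-35,0,-33]], grip=[100,100,100,100,100])

```text
time: 1.4
tool_pos: [0.3413, -0.4202, 0.2485]
tcp_rot: [-0.368, 2.025, -2.025]
wrist_force: [1.4, -0.2, 0.5]
width: 1.002
```

>>> jog_arm(turn=[[0,0,0],[0,0,0],[0,0,0],[0,0,0],[0,0,0]], slide=[[-35,0,-33],[-35,0,-33],[-35,0,-33],[-35,0,-33],[-35,0,-33]], grip=[100,100,100,100,100])

```text
time: 1.9
tool_pos: [0.4469, -0.2039, 0.2487]
tcp_rot: [-0.368, 2.024, -2.025]
wrist_force: [0.7, 0.2, 0.5]
width: 1.003
```

>>> jog_arm(turn=[[0,0,0],[0,0,0],[0,0,0],[0,0,0],[0,0,0]], slide=[[-35,0,-33],[-35,0,-33],[-35,0,-33],[-35,0,-33],[-35,0,-30]], grip=[100,100,100,100,100])

```text
time: 2.4
tool_pos: [0.5534, 0.0098, 0.2487]
tcp_rot: [-0.369, 2.024, -2.024]
wrist_force: [0.3, -0.9, -0.8]
width: 1.0
```

```bash
python3 - <<'E'
from m import *
s=bot.read_state();A=R.from_rotvec(s['tcp_rot']).as_matrix()
print(s['q'],s['tool_pos'],A.round(4));print('slide to above mallet',(A.T@(np.array([.56,.0185,.248])-s['tool_pos'])*1000).round(1))
p=eyes.read_camera('wrist');save(p,'w1.png');print(pix(p,[.56,.0185,.186]))
E
```

```text
[-2.71869892e-02  3.37022202e-02  1.86584716e+00 -3.81975961e-05
  1.24119054e+00  1.18225869e+00] [0.553432   0.00984739 0.24867925] [[-9.354e-01  9.000e-04  3.535e-01]
 [-3.535e-01 -1.000e-04 -9.354e-01]
 [-8.000e-04 -1.000e+00  4.000e-04]]
slide to above mallet [-9.2  0.7 -5.8]
[244. 207.]
```

View pics/w1.png

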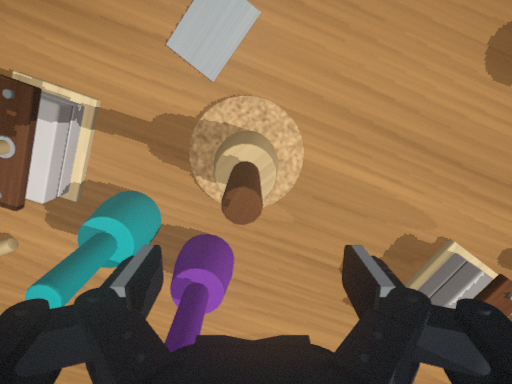

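>>> jog_arm(turn=[[0,0,0],[0,0,0],[0,0,0],[0,0,0],[0,0,0]], slide=[[-9,0,-6],[0,20,0],[0,30,0],[0,30,0],[0,14,0]], grip=[100,100,100,100,100])

```text
time: 2.95
tool_pos: [0.557, 0.0156, 0.1513]
tcp_rot: [-0.373, 2.028, -2.027]
wrist_force: [0.0, 0.2, -0.9]
width: 1.001
```

>>> jog_arm(turn=[[0,0,0],[0,0,0],[0,0,0],[0,0,0],[0,0,0]], slide=[[0,0,0],[0,0,0],[0,0,0],[0,0,0],[0,0,0]], grip=[70,50,38,30,20], newtons=80)

```text
time: 3.45
tool_pos: [0.5603, 0.017, 0.1563]
tcp_rot: [-0.366, 2.024, -2.023]
wrist_force: [-1.0, 2.4, 4.3]
width: 0.31
```

>>> jog_arm(turn=[[0,0,0],[0,0,0],[0,0,0],[0,0,0],[0,0,0]], slide=[[0,0,0],[0,0,0],[0,0,0],[0,0,0],[0,0,0]], grip=[0,0,0,0,0])

```text
time: 3.95
tool_pos: [0.5604, 0.017, 0.1563]
tcp_rot: [-0.366, 2.024, -2.023]
wrist_force: [-2.1, 2.3, 5.2]
width: 0.312
```

```bash
python3 - <<'E'
from m import *
s=bot.read_state();print(s['time'],s['tool_pos'],s['width'],s['wrist_force'])
p=eyes.read_camera('scene');cv2.imwrite('pics/g1.png',cv2.resize(p['img'][100:292,160:416,::-1],(768,576)))
E
```

```text
3.95 [0.56037094 0.01701097 0.15627392] 0.3115478182450042 [-2.1319232   2.29564945  5.24240546]
```

View pics/g1.png

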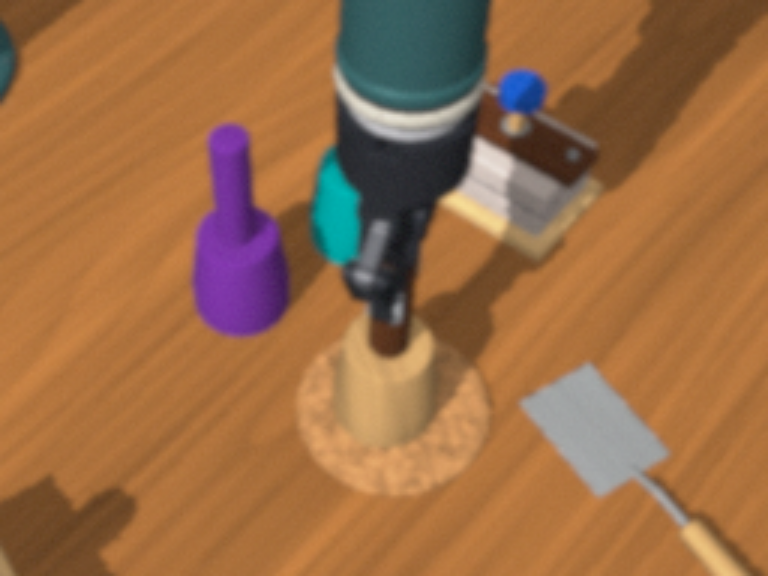

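The picture shows the fingers closed on the dark handle at about (390,300), with the head still standing flat on the mat. The measured opening of 26.5 mm agrees. Lifting now.

>>> jog_arm(turn=[[0,0,0],[0,0,0],[0,0,0],[0,0,0],[0,0,0]], slide=[[0,-10,0],[0,-20,0],[0,-30,0],[0,-30,0],[0,-30,0]], grip=[0,0,0,0,0])

```text
time: 4.5
tool_pos: [0.5581, 0.0162, 0.2744]
tcp_rot: [-0.372, 2.026, -2.026]
wrist_force: [1.1, -0.6, -5.9]
width: 0.308
```

>>> jog_arm(turn=[[0,0,0],[0,0,0],[0,0,0],[0,0,0],[0,0,0]], slide=[[0,-20,0],[0,-10,0],[0,0,0],[0,0,0],[0,0,0]], grip=[0,0,0,0,0])

```text
time: 5.0
tool_pos: [0.558, 0.0164, 0.302]
tcp_rot: [-0.374, 2.027, -2.026]
wrist_force: [-0.6, 0.1, -5.2]
width: 0.311
```

```bash
python3 - <<'E'
from m import *
s=bot.read_state();A=R.from_rotvec(s['tcp_rot']).as_matrix();print(s['time'],s['tool_pos'],s['width'],s['wrist_force'],s['torque']);print(A.round(4))
print('to red',(A.T@(np.array([.483,-.299,s['tool_pos'][2]])-s['tool_pos'])*1000).round(1))
p=eyes.read_camera('scene');save(p,'l1.png')
E
```

```text
5.0 [0.55801342 0.01643641 0.30195877] 0.3109792667698676 [-0.64659094  0.09966462 -5.15016838] [-0.05331248  0.01857644  0.03364215]
[[-0.9356 -0.004   0.353 ]
 [-0.353  -0.     -0.9356]
 [ 0.0037 -1.     -0.0014]]
to red [181.5   0.3 268.6]
```

View pics/l1.png

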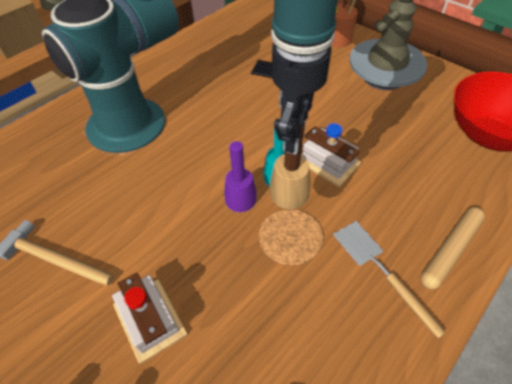

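The mallet hangs upright in the gripper at about (290,180), and the mat at (290,237) is free. Next, the traverse to the red peg.

>>> jog_arm(turn=[[0,0,0],[0,0,0],[0,0,0],[0,0,0],[0,0,0]], slide=[[10,0,15],[17,0,25],[20,0,30],[20,0,30],[20,0,30]], grip=[0,0,0,0,0])

```text
time: 5.55
tool_pos: [0.5227, -0.1369, 0.3029]
tcp_rot: [-0.372, 2.026, -2.024]
wrist_force: [-0.0, -0.0, -4.3]
width: 0.31
```

>>> jog_arm(turn=[[0,0,0],[0,0,0],[0,0,0],[0,0,0],[0,0,0]], slide=[[20,0,30],[20,0,30],[20,0,30],[15,0,22],[10,0,15]], grip=[0,0,0,0,0])

```text
time: 6.05
tool_pos: [0.4878, -0.2865, 0.3028]
tcp_rot: [-0.37, 2.028, -2.026]
wrist_force: [-0.0, 0.4, -4.1]
width: 0.31
```

>>> jog_arm(turn=[[0,0,0],[0,0,0],[0,0,0]], slide=[[8,0,10],[0,0,0],[0,0,0]], grip=[0,0,0])

```text
time: 6.35
tool_pos: [0.485, -0.2962, 0.3036]
tcp_rot: [-0.369, 2.027, -2.023]
wrist_force: [1.1, -0.9, -5.2]
width: 0.31
```

```bash
python3 - <<'E'
from mat import *
s=bot.read_state();A=R.from_rotvec(s['tcp_rot']).as_matrix();print(s['time'],s['tool_pos'],s['width'],s['wrist_force'],s['torque']);print(A.round(4))
print('to red',(A.T@(np.array([.483,-.299,s['tool_pos'][2]])-s['tool_pos'])*1000).round(1))
p=eyes.read_camera('scene');save(p,'r1.png');print(matc(p))
W=cloud(p);x,y,z=[W[...,i] for i in range(3)]
for lo in np.arange(.15,.24,.015):
    m=(np.hypot(x-.483,y+.299)<.06)&(z>lo)&(z<lo+.015)
    if m.sum()>10:print(lo.round(3),m.sum(),circ(W[m]))
m=(np.hypot(x-.483,y+.299)<.06)&(z>.125);print('lowest',np.percentile(z[m],[1,3,10]))
print(matc(eyes.read_camera('top')))
E
```

```text
6.35 [ 0.48496632 -0.29622235  0.30364892] 0.30981921481306485 [ 1.05914789 -0.91232559 -5.24238887] [-0.00204754 -0.04411979  0.02814055]
[[-9.357e-01 -6.000e-04  3.527e-01]
 [-3.527e-01  1.500e-03 -9.357e-01]
 [ 0.000e+00 -1.000e+00 -1.700e-03]]
to red [ 2.8 -0.   1.9]
(180, array([0.5638, 0.021 , 0.0698]))
0.15 128 [ 0.4829 -0.2941  0.0367]
0.165 220 [ 0.483  -0.2942  0.0368]
0.18 303 [ 0.4833 -0.2944  0.036 ]
0.195 332 [ 0.4832 -0.2945  0.0342]
0.21 329 [ 0.4833 -0.2947  0.0321]
0.225 970 [ 0.4846 -0.2951  0.0245]
lowest [0.16904612 0.19038084 0.23400517]
(180, array([0.5665, 0.0203, 0.0693]))
```

View pics/r1.png

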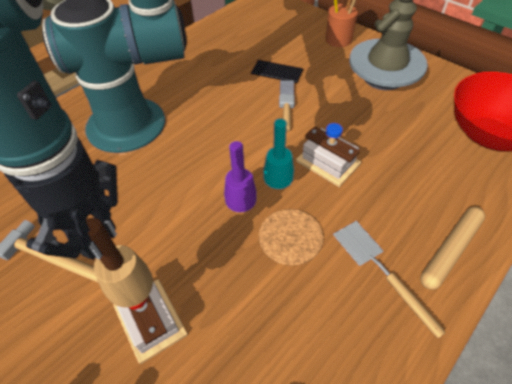

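The mallet hangs upright over the peg, about 4 mm off in y. I'll correct that and press down in small steps.

>>> jog_arm(turn=[[0,0,0],[0,0,0],[0,0,0],[0,0,0],[0,0,0]], slide=[[2,0,4],[0,12,0],[0,12,0],[0,6,0],[0,4,0]], grip=[0,0,0,0,0], newtons=110)

```text
time: 6.95
tool_pos: [0.4839, -0.3007, 0.2683]
tcp_rot: [-0.372, 2.028, -2.023]
wrist_force: [-0.8, -0.7, -4.5]
width: 0.308
```

>>> jog_arm(turn=[[0,0,0],[0,0,0],[0,0,0],[0,0,0],[0,0,0]], slide=[[0,4,0],[0,4,0],[0,4,0],[0,4,0],[0,4,0]], grip=[0,0,0,0,0])

```text
time: 7.45
tool_pos: [0.4848, -0.3013, 0.251]
tcp_rot: [-0.368, 2.024, -2.025]
wrist_force: [-2.5, 2.7, 2.4]
width: 0.307
```

Contact: the wrist force changed by about 7 N, as expected from the peg. Continuing down.

>>> jog_arm(turn=[[0,0,0],[0,0,0],[0,0,0],[0,0,0]], slide=[[0,4,0],[0,4,0],[0,2,0],[0,1,0]], grip=[0,0,0,0])

```text
time: 7.85
tool_pos: [0.4849, -0.3014, 0.24]
tcp_rot: [-0.368, 2.024, -2.025]
wrist_force: [-2.5, 4.4, 10.0]
width: 0.303
```

```bash
python3 - <<'E'
from mat import *
s=bot.read_state();print(s['time'],s['tool_pos'],s['width'],s['wrist_force'],s['torque'])
p=eyes.read_camera('scene');cv2.imwrite('pics/p1.png',cv2.resize(p['img'][200:376,40:240,::-1],(800,600)))
W=cloud(p);x,y,z=[W[...,i] for i in range(3)]
m=(np.hypot(x-.483,y+.299)<.05)&(z>.168)&(z<.185)
m=(np.hypot(x-.483,y+.299)<.034)&(z>.15)&(z<.19);print('headtop',np.percentile(z[m],[10,50,90]))
E
```

```text
7.85 [ 0.48491029 -0.30140123  0.24003386] 0.30279160332704164 [-2.52939577  4.37250153  9.98417242] [0.99572564 0.7257997  0.0070073 ]
headtop [0.15625457 0.16994842 0.17268205]
```

View pics/p1.png

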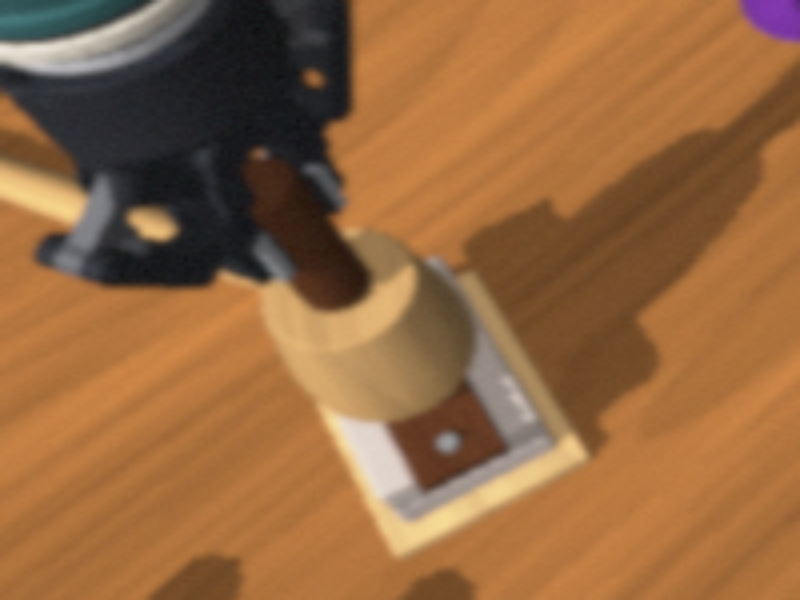

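>>> jog_arm(turn=[[0,0,0],[0,0,0],[0,0,0],[0,0,0]], slide=[[0,1,0],[0,1,0],[0,0,0],[0,0,0]], grip=[0,0,0,0])

```text
time: 8.3
tool_pos: [0.4852, -0.3014, 0.24]
tcp_rot: [-0.367, 2.023, -2.025]
wrist_force: [-4.9, 4.0, 12.3]
width: 0.306
```

```bash
python3 - <<'E'
from mat import *
s=bot.read_state();print(s['time'],s['tool_pos'],s['width'],s['wrist_force'],s['torque'])
E
```

```text
8.3 [ 0.48519411 -0.30144302  0.23999548] 0.30565166547110845 [-4.93050623  3.96092776 12.34903743] [ 1.27413942  1.07218492 -0.00713589]
```

The TCP stays at 0.240 while the force rises, so the face is at 0.090 and the peg is on its stop. Lifting, then moving back towards the mat.

>>> jog_arm(turn=[[0,0,0],[0,0,0],[0,0,0],[0,0,0],[0,0,0]], slide=[[0,-10,0],[0,-20,0],[0,-20,0],[0,-10,0],[-15,0,-22]], grip=[0,0,0,0,0])

```text
time: 8.8
tool_pos: [0.4914, -0.2786, 0.2986]
tcp_rot: [-0.365, 2.021, -2.031]
wrist_force: [0.1, 0.8, -4.2]
width: 0.303
```

>>> jog_arm(turn=[[0,0,0],[0,0,0],[0,0,0],[0,0,0],[0,0,0]], slide=[[-20,0,-30],[-20,0,-30],[-20,0,-30],[-10,0,-15],[0,0,0]], grip=[0,0,0,0,0])

```text
time: 9.3
tool_pos: [0.5195, -0.1501, 0.296]
tcp_rot: [-0.373, 2.025, -2.022]
wrist_force: [-0.2, -0.0, -5.0]
width: 0.304
```

```bash
python3 - <<'E'
from mat import *
s=bot.read_state();A=R.from_rotvec(s['tcp_rot']).as_matrix();T=s['tool_pos'];print(s['time'],T,s['width'],s['wrist_force'],s['torque'],A.round(3))
print('to mat',(A.T@(np.array([.565,.0205,T[2]])-T)*1000).round(1))
for c in('top','scene'):
    p=eyes.read_camera(c);save(p,'b_'+c+'.png');W=cloud(p);im=p['img'].astype(int);r,g,b=[im[...,i] for i in range(3)];x,y,z=[W[...,i] for i in range(3)]
    t=W[(r>150)&(g<60)&(b<60)&(np.hypot(x-.483,y+.298)<.05)];print(c,'red',len(t),np.median(t,0).round(4),np.percentile(t[:,2],[5,95]).round(3))
    b_=T[2]-.150
    for lo in np.arange(b_+.005,b_+.075,.015):
        m=(np.hypot(x-T[0],y-T[1])<.06)&(z>lo)&(z<lo+.015)
        if m.sum()>10:print((lo-b_).round(3),m.sum(),circ(W[m]))
E
```

```text
9.3 [ 0.51950359 -0.15011142  0.29595822] 0.30396828867801534 [-0.24601378 -0.02442421 -4.97479302] [-0.04526521 -0.01319603  0.04916188] [[-0.934 -0.001  0.356]
 [-0.356  0.001 -0.934]
 [ 0.    -1.    -0.001]]
to mat [-103.3    0.2 -143.2]
top red 167 [ 0.4828 -0.2997  0.0899] [0.087 0.093]
0.005 26 [ 0.5193 -0.1499  0.0365]
0.02 37 [ 0.5196 -0.1504  0.0366]
0.035 37 [ 0.5195 -0.1503  0.035 ]
0.05 31 [ 0.5197 -0.1507  0.0332]
0.065 52 [ 0.5187 -0.1501  0.0294]
scene red 340 [ 0.4827 -0.2997  0.0903] [0.081 0.092]
0.005 178 [ 0.5172 -0.1495  0.0367]
0.02 208 [ 0.5174 -0.1498  0.0365]
0.035 267 [ 0.5173 -0.1497  0.0352]
0.05 267 [ 0.5174 -0.1499  0.0331]
0.065 405 [ 0.5201 -0.1519  0.0276]
```

View pics/b_scene.png

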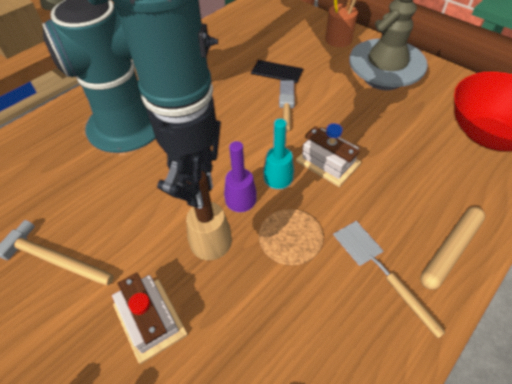

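The red peg's top reads 0.090 in both cameras, so it is home, and the mallet is upright. Now to the mat.

>>> jog_arm(turn=[[0,0,0],[0,0,0],[0,0,0],[0,0,0],[0,0,0]], slide=[[-13,0,-18],[-20,0,-28],[-20,0,-28],[-20,0,-28],[-15,0,-21]], grip=[0,0,0,0,0])

```text
time: 9.9
tool_pos: [0.5586, -0.006, 0.2967]
tcp_rot: [-0.368, 2.025, -2.026]
wrist_force: [0.5, -0.9, -4.3]
width: 0.302
```

>>> jog_arm(turn=[[0,0,0],[0,0,0],[0,0,0],[0,0,0],[0,0,0]], slide=[[-10,0,-14],[-5,0,-6],[0,20,0],[0,20,0],[0,0,0]], grip=[0,0,0,0,0])

```text
time: 10.4
tool_pos: [0.5628, 0.0164, 0.2535]
tcp_rot: [-0.376, 2.029, -2.028]
wrist_force: [-0.5, 0.3, -4.8]
width: 0.303
```

>>> jog_arm(turn=[[0,0,0],[0,0,0],[0,0,0],[0,0,0],[0,0,0]], slide=[[0,25,0],[0,25,0],[0,15,0],[0,0,0],[0,0,0]], grip=[0,0,0,0,0])

```text
time: 10.9
tool_pos: [0.5656, 0.0172, 0.193]
tcp_rot: [-0.368, 2.025, -2.025]
wrist_force: [0.4, -0.2, -4.3]
width: 0.306
```

```bash
python3 - <<'E'
from mat import *
s=bot.read_state();A=R.from_rotvec(s['tcp_rot']).as_matrix();T=s['tool_pos'];print(s['time'],T,s['width'],s['wrist_force'],s['torque'],A.round(4))
for c in('top','scene'):
    p=eyes.read_camera(c);W=cloud(p);x,y,z=[W[...,i] for i in range(3)]
    print(c,'mat',matc(p))
    b_=T[2]-.150;print(b_)
    for lo in np.arange(b_+.005,b_+.075,.015):
        m=(np.hypot(x-T[0],y-T[1])<.06)&(z>lo)&(z<lo+.015)
        if m.sum()>10:print((lo-b_).round(3),m.sum(),circ(W[m]))
E
```

```text
10.9 [0.56558875 0.01721858 0.19297829] 0.3061867588784245 [ 0.35977927 -0.17991645 -4.30218489] [ 0.04643249 -0.00984909 -0.01702088] [[-9.358e-01  5.000e-04  3.526e-01]
 [-3.526e-01 -2.000e-04 -9.358e-01]
 [-4.000e-04 -1.000e+00  3.000e-04]]
top mat (133, array([0.5653, 0.0206, 0.0684]))
0.04297828799337036
0.005 19 [0.5654 0.0167 0.0364]
0.02 44 [0.5661 0.0168 0.0365]
0.035 65 [0.5661 0.0166 0.0349]
0.05 63 [0.5667 0.0164 0.0332]
0.065 168 [0.5694 0.0161 0.0295]
scene mat (168, array([0.5635, 0.0217, 0.0703]))
0.04297828799337036
0.005 132 [0.5648 0.0193 0.0366]
0.02 145 [0.5648 0.0192 0.0365]
0.035 186 [0.565  0.019  0.0351]
0.05 187 [0.565  0.019  0.0331]
0.065 230 [0.5659 0.0179 0.0294]
```

>>> jog_arm(turn=[[0,0,0],[0,0,0],[0,0,0],[0,0,0],[0,0,0]], slide=[[-1,10,-3],[0,10,0],[0,8,0],[0,4,0],[0,1,0]], grip=[0,0,0,0,0])

```text
time: 11.5
tool_pos: [0.5642, 0.0209, 0.1579]
tcp_rot: [-0.372, 2.026, -2.025]
wrist_force: [0.4, -0.4, -5.2]
width: 0.305
```

>>> jog_arm(turn=[[0,0,0],[0,0,0],[0,0,0],[0,0,0],[0,0,0]], slide=[[0,1,0],[0,1,0],[0,0,0],[0,0,0],[0,0,0]], grip=[0,0,0,0,0])

```text
time: 12.0
tool_pos: [0.5652, 0.0208, 0.1575]
tcp_rot: [-0.369, 2.024, -2.025]
wrist_force: [0.5, 0.9, -5.1]
width: 0.304
```

>>> jog_arm(turn=[[0,0,0],[0,0,0],[0,0,0],[0,0,0]], slide=[[0,1,0],[0,1,0],[0,0,0],[0,0,0]], grip=[0,0,0,0])

```text
time: 12.4
tool_pos: [0.5656, 0.0209, 0.1564]
tcp_rot: [-0.368, 2.024, -2.024]
wrist_force: [-3.0, 0.8, 4.9]
width: 0.305
```

The mallet is seated: the force went from -5 N to +5 N. Opening slowly.

>>> jog_arm(turn=[[0,0,0],[0,0,0],[0,0,0],[0,0,0],[0,0,0]], slide=[[0,-0.5,0],[0,0,0],[0,0,0],[0,0,0],[0,0,0]], grip=[30,36,42,50,60], newtons=20)

```text
time: 12.9
tool_pos: [0.5652, 0.0207, 0.1557]
tcp_rot: [-0.369, 2.025, -2.025]
wrist_force: [0.7, -0.1, -0.3]
width: 0.603
```

>>> jog_arm(turn=[[0,0,0],[0,0,0],[0,0,0],[0,0,0],[0,0,0]], slide=[[0,0,0],[0,0,0],[0,0,0],[0,0,0],[0,0,0]], grip=[75,90,100,100,100])

```text
time: 13.4
tool_pos: [0.5651, 0.0208, 0.1558]
tcp_rot: [-0.369, 2.025, -2.025]
wrist_force: [0.6, -0.0, 0.7]
width: 1.0
```

```bash
python3 - <<'E'
from mat import *
s=bot.read_state();T=s['tool_pos'];print(s['time'],T,s['width'],s['wrist_force'])
p=eyes.read_camera('scene');cv2.imwrite('pics/o1.png',cv2.resize(p['img'][100:292,160:416,::-1],(768,576)))
p=eyes.read_camera('wrist');save(p,'o2.png')
E
```

```text
13.4 [0.5650508  0.02080209 0.15580821] 0.9997179271907082 [ 0.60096571 -0.01076374  0.66471781]
```

View pics/o1.png

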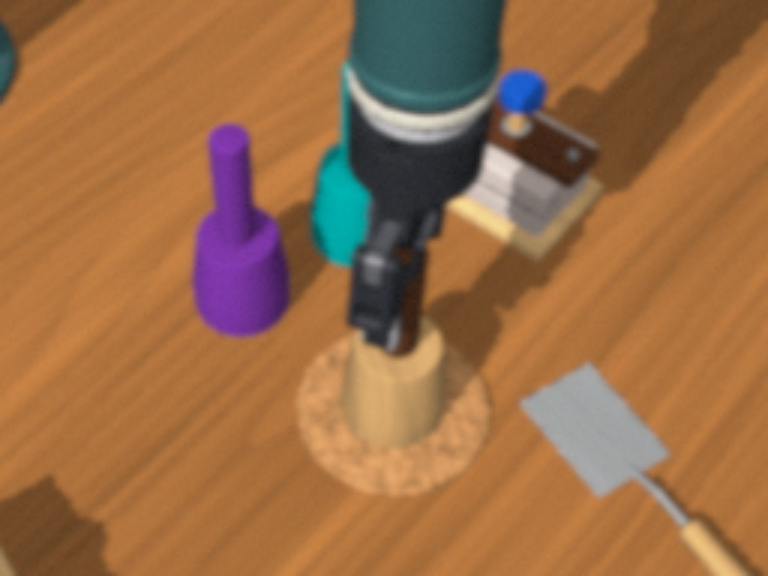

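View pics/o2.png

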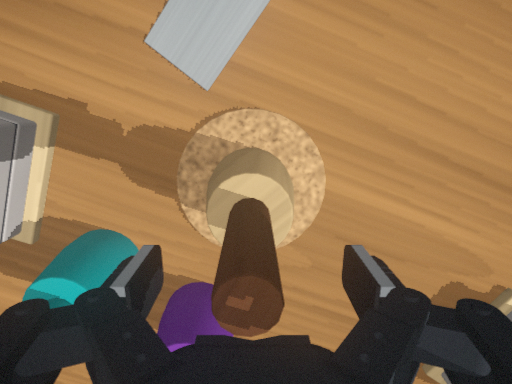

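The wrist view shows both fingers clear of the handle at (248,270) and the head standing centred on the mat. Withdrawing straight up, then a final check.

>>> jog_arm(turn=[[0,0,0],[0,0,0],[0,0,0],[0,0,0],[0,0,0]], slide=[[0,-15,0],[0,-30,0],[0,-35,0],[0,-35,0],[0,-25,0]], grip=[100,100,100,100,100])

```text
time: 14.0
tool_pos: [0.5659, 0.0208, 0.3001]
tcp_rot: [-0.365, 2.022, -2.024]
wrist_force: [0.8, 0.4, -0.2]
width: 0.999
```

>>> jog_arm(turn=[[0,0,0],[0,0,0],[0,0,0],[0,0,0],[0,0,0]], slide=[[15,0,22],[25,0,37],[25,0,37],[15,0,20],[0,0,0]], grip=[100,100,100,100,100])

```text
time: 14.5
tool_pos: [0.5305, -0.1188, 0.2972]
tcp_rot: [-0.365, 2.025, -2.028]
wrist_force: [-0.1, -0.4, 0.0]
width: 1.0
```

>>> jog_arm(turn=[[0,0,0],[0,0,0]], slide=[[0,0,0],[0,0,0]], grip=[100,100])

```text
time: 14.7
tool_pos: [0.5314, -0.1152, 0.2964]
tcp_rot: [-0.369, 2.024, -2.024]
wrist_force: [-0.6, 0.8, 0.6]
width: 0.999
```

```bash
python3 - <<'E'
from mat import *
s=bot.read_state();print(s['time'],s['tool_pos'],s['wrist_force'],abs(s['joint_vel']).max())
for c in('top','scene'):
    p=eyes.read_camera(c);save(p,'f_'+c+'.png');W=cloud(p);im=p['img'].astype(int);r,g,b=[im[...,i] for i in range(3)];x,y,z=[W[...,i] for i in range(3)]
    print(c,'mat',matc(p))
    for lo,hi in((.02,.04),(.05,.07),(.1,.13),(.15,.178),(.179,.195)):
        m=(np.hypot(x-.565,y-.02)<.06)&(z>lo)&(z<hi)
        if m.sum()>5: print(lo,m.sum(),circ(W[m]),np.median(z[m]))
    for n,m in(('red',(r>150)&(g<60)&(b<60)&(np.hypot(x-.483,y+.298)<.05)),('blue',(b>130)&(r<80)&(np.hypot(x-.5,y-.245)<.05)&(z>.105))):
        print(n,W[m].mean(0).round(4),np.median(z[m]).round(4))
E
```

```text
14.7 [ 0.53144458 -0.1152031   0.29641334] [-0.56557057  0.82635801  0.56634755] 0.013330815289666616
top mat (174, array([0.5665, 0.0204, 0.0693]))
0.02 40 [0.5654 0.0205 0.0364] 0.034388373229260916
0.05 94 [0.5654 0.0204 0.0335] 0.05932417865647577
0.1 24 [0.5656 0.0206 0.0138] 0.11219456807002459
0.15 24 [0.5654 0.0208 0.0137] 0.1635737835222883
0.179 145 [0.5648 0.0207 0.0096] 0.18533012545825844
red [ 0.4868 -0.2849  0.0898] 0.0895
blue [nan nan nan] nan
scene mat (166, array([0.5637, 0.0212, 0.07  ]))
0.02 180 [0.5635 0.0234 0.0367] 0.030460825637987243
0.05 225 [0.5636 0.0229 0.0334] 0.060089301791076966
0.1 125 [0.5636 0.0231 0.0136] 0.11592819307009616
0.15 134 [0.5637 0.023  0.0136] 0.16472218727357085
0.179 174 [0.5648 0.021  0.0102] 0.18595824393170574
red [ 0.4824 -0.2993  0.0895] 0.0902
blue [0.5005 0.2467 0.1191] 0.1192<stdin>:10: RuntimeWarning: Mean of empty slice.
  ret = um.true_divide(
  return _methods._mean(a, axis=axis, dtype=dtype,
  ret = ret.dtype.type(ret / rcount)
```

View pics/f_scene.png

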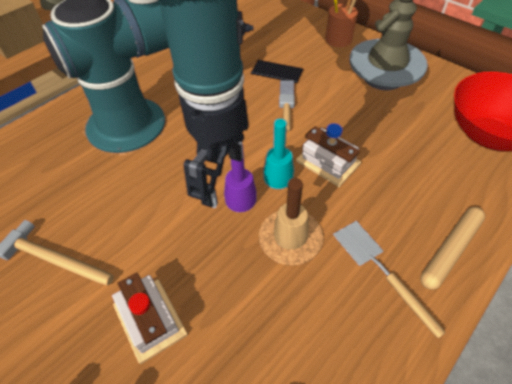

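The mallet stands upright on the mat at (291,225) with the red peg down. The blue peg at (333,131) is unchanged in this view; the top-view colour test for it found no pixels, most likely because the arm hides it. Everything else agrees, so I'm handing in.

```bash
python3 -c "
from workcell import bot
print(bot.finish_job())"
```

```text
the job is handed in; nothing more can be done
None
```

I gripped the wooden mallet by its handle and pressed the red peg down to its stop with the mallet's flat face. I then set the mallet back on its mat in 1 mm steps, let go and moved the arm clear. I handed the job in at about 15 s; no verdict is reported.

- **Red peg:** its top reads 90 mm in both cameras, and it stopped moving while the force rose, so it is home.
- **Mallet:** upright, with its axis about 2 mm or less from the mat's centre in both cameras. The gripper is fully open and the wrist force is near zero.
- **Blue peg:** unmoved within measurement error in the scene camera, (0.5005, 0.2467, 0.119) against (0.5007, 0.2448, 0.117) at the start.

**Failed check:** the last top-camera check of the blue peg found no pixels, probably because the arm was in the way, so that peg rests on the scene camera alone. The two cameras also disagreed by 2 to 3 mm in places, about what their calibration allows.

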